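# Take the lamp-arm joint block off its peg and hold it blind hole up

### The arm

A 6-joint arm with a two-finger parallel gripper is mounted at the origin on the work surface. World frame = base frame: x ahead of the robot, y to its left, z up, the work surface at z = 0. Lengths are in m, angles in degrees, forces in N, time in s.
With the tool pointing down it reaches from about 0.4 to 0.825 m from the base axis. Payload 7 kg.
Tool frame: the origin (TCP) lies on the centre line of the jaws, within the pads' length; the fingertips stand 8 mm ahead of it and the grasp point (between the pads) lies 11 mm behind it; z points along the fingers, y is the line along which they close (so a half turn about z gives the same grasp; the last joint's range is limited). The gripper opens to 88 mm and grips with 3 to 60 N. Pads are 19 mm wide; open, the fingers measure 130 mm over their backs; the gripper's body (78 mm by 193 mm) begins 47 mm behind the grasp point.
Start: joints at [88.814, 20.546, 0.682, 0, -70.136, -16.507], TCP at [0.205, 0.643, 0.198] pointing down, gripper open.
Joint ranges: [-176.03, 176.03], [-82.01, 121.73], [-58.28, 71.71], [-173.87, 95.51], [-174.79, -0.11], [-173.66, 173.66]. Speed limits (degrees/s): [136.94, 136.94, 172.46, 180, 180, 180].

### API

Orientations are given as [roll, pitch, yaw] about the fixed x, y, z axes, in that order (R = Rz(yaw) Ry(pitch) Rx(roll)).
In Python, from plant import telemetry, viewer, close_job, models gives the robot as it stands.
- The arm moves only by the shell command python3 -m handwheel 'ROWS' [FORCE]. ROWS is JSON, a list of rows, each an object with "grip": the closure, from -1 (fully open) to 1 (shut); "travel": the shift along the tool's x, y, z as a fraction of full scale, a list of three; "spin": the turn about the tool's z as a fraction of full scale. A call has 1 to 8 rows; each row shifts and turns the commanded pose from where the row before left it, along the tool's axes as they then stand; what a row does not reach is not made up. Full scale, the value 1, is 0.025 m for a shift and 5 degrees for a turn. A row lasts 1/8 s, in which the tool goes at most 62.5 mm and 10.7 degrees, less where a joint would pass 70% of its speed; a pose out of reach is approached as far as the arm can. A call with a number of a shift or a turn outside -1 to 1 is refused whole. A call with a gripper value outside its range is refused whole. The fingers move at their own pace and stop on an object; FORCE is the grip in N (left out, the last holds). Time passes only in rows, so rows that do not move let the fingers close. It gives the time, the measured TCP pose, the force, the opening and the grip force at its end, in the units of the state.
- telemetry.get_state(): the state, without advancing time (a new reading comes with each control period).
- viewer.capture(name): name is "scene" or "side" or "wrist"; returns the picture (400x640x3 uint8, red, green, blue); there is no depth.
- viewer.calibration(name): a dict with "fx", "fy", "cx", "cy" (pixels), "k1" (the pictures are not rectified: a ray, as slopes to the right and down, at radius r is drawn at 1 + k1 r^2 times it, then the intrinsics apply), "T" (4x4, takes a point from camera to world coordinates); the wrist camera has in their place "T_tool_cam" (4x4, takes a point from camera to tool coordinates, whose origin is the TCP and whose axes are the flange's). Camera axes: x right, y down, z forward; pixel columns grow to the right and rows downward; lengths in m; the calibration is good to about 2 mm. A picture is of the moment at which its call begins: read the wrist's pose just before it. calibration takes no time and is no camera call.
- close_job(): hands the job in; it is judged then, once.
Trained networks look in the newest picture that a camera, given by its name, has taken for a name from the list of things; names that differ only in an ending like _2 or _b are one class to them, and where a whole thing is asked for, a point or a joint stands for the part that bears it (a point fixed in the world has none). Each returns a list of dicts, best first, with "p" (0 to 1); they miss things now and then, are a little off and sometimes report something else, mostly with a low value. They report only what shows in the picture. A call takes as long as a camera call. They do not tell look-alikes from the thing itself.
- models.find_in(camera, thing): "position" ([column, row] in pixels, amid what is visible of it).
The state is a dict: "time_s": time; "joints": joint angles; "qd": joint speeds; "joint_torque": joint torques, N m; "tcp_pos": TCP position; "eef_rot": TCP orientation; "contact_force": force on the tool from outside, world axes, zero at the start; "moment": the same for the moment, N m; "gripper_width": finger opening in m; "gripper_force": force on a finger pad.
Only numpy, scipy, OpenCV 4.12 (cv2) and the standard library are available. Lean on these libraries where they do the work, as an engineer would, in place of code of your own. Each camera call takes 0.05 s, during which the arm holds its last target. There are 200 camera calls.

### The job

Lift the aluminium joint block up and off its upright peg, and turn it over so that the end with the deep blind hole faces straight up (both ends look alike, but the other end has only a shallow recess, so find the hole by feel or by a close look). Finish while holding it steady in the gripper like that, well clear of the bench and touching nothing else: do not put it down or let go at the end. Leave the other things on the bench where they are.

Things in the scene. Friction and masses are not known exactly. Their poses are not given: they have to be found in the camera images.
- block: Aluminium square bar 76 mm long (its x axis), 34 x 34 mm in section, 140-280 g. Origin at its centre. A 16 mm cross bore runs right through its middle along its z axis; by it it hangs on the peg at the start, level, z up, x pointing any way. The blind hole (18 mm wide, 19 deep) is in the +x end; the -x end has only a recess, as wide, 4 mm deep. The side faces (+y, -y; 34 mm apart) are free to grip.
- block_hole (a point): Centre of the mouth of the blind hole, 38 mm from the block's centre along its x axis.
- stand_block: Fixed steel peg stand carrying the block: round foot 96 mm across, 14 mm high; column 26 mm across up to a shoulder 100 mm above the bench; on it a peg 11 mm across, tip at 150 mm. The block rests on the shoulder: underside at 100 mm, top at 134 mm, 16 mm of peg showing above. Origin at the centre of the foot's underside, z up.
- stand_ring: A second, equal fixed peg stand, which carries a round collar instead of the block; it may be left or right of the first. Origin at the centre of the foot's underside. Leave alone.
- ring: Round aluminium collar, 48 mm across, 20 mm high, with a 17 mm hole, hanging on the second stand. Origin at the centre of its underside. Leave alone.
- slate: Bystander: dark slate slab 170 x 120 x 12 mm lying on two wooden blocks 30 mm high, its top 42 mm above the bench. Origin at its centre on the bench. Leave alone.
- battery: Bystander: black battery pack, 110 x 70 mm, 60 mm high. Origin at the centre of its underside. Leave alone.
- grinder: Bystander: black hand grinder lying on the bench near the robot, 195 mm long (its x axis), 48 mm thick. Origin on the bench, below the middle of its length. Leave alone.
- tin: Bystander: grey open tray 110 x 80 mm, 35 mm high. Origin at the centre of its underside. Leave alone.
- driver: Bystander: screwdriver lying along its x axis, about 200 mm long. Leave alone.
- woodblock: Bystander: wooden block 90 x 50 mm, 32 mm high. Origin at the centre of its underside. Leave alone.
- copper_sheet: Bystander: copper plate 160 x 110 x 4 mm lying flat. Origin at the centre of its underside. Leave alone.
Things that resemble listed ones, but are neither listed nor needed, are in the scene too. What is shaped like the stand_block but blue is not meant. What is shaped like the block but green is not meant.

How it is judged:
By the outcome, as a careful person would: the job done as asked, in the order asked, and still so for the second after the job is handed in, while the arm keeps its last pose, push and grip.
It also fails if it takes over 38 s, if anything falls off the work surface, if the arm or the gripper's body presses on something with over 40 N, if the wrist force passes 120 N, or if a joint passes its speed limit or range.

## Working session

There is one attempt and no reset: what is moved stays moved. The work goes in short steps, Python scripts to look and compute and a shell command to move; the robot and the scene stay as the last step left them, time stands still between calls to the robot, and variables do not carry over. Pictures are saved under pics/ and viewed, at most 10 in all, crops included, and the job is handed in when it is done.

```bash
mkdir -p pics; ls; cat > h.py <<'E'
import numpy as np, cv2
from scipy.spatial.transform import Rotation as R
from plant import telemetry, viewer, models
def cam(n,s=None):
    c=viewer.calibration(n)
    if n=='wrist':
        s=s or telemetry.get_state(); T=np.eye(4)
        T[:3,:3]=R.from_euler('xyz',s['eef_rot'],degrees=True).as_matrix(); T[:3,3]=s['tcp_pos']
        c['T']=T@np.array(c['T_tool_cam'])
    c['T']=np.array(c['T']); return c
def ray(c,uv):
    d=np.array([(uv[0]-c['cx'])/c['fx'],(uv[1]-c['cy'])/c['fy']]); s=d.copy()
    for _ in range(20): s=d/(1+c['k1']*(s@s))
    return c['T'][:3,3],c['T'][:3,:3]@np.r_[s,1]
def at_z(c,uv,z):
    o,d=ray(c,uv); return o+d*(z-o[2])/d[2]
def tri(c1,u1,c2,u2):
    o,d=ray(c1,u1);p,e=ray(c2,u2)
    t=np.linalg.lstsq(np.c_[d,-e],p-o,rcond=None)[0]
    return (o+d*t[0]+p+e*t[1])/2, np.linalg.norm(o+d*t[0]-p-e*t[1])
def proj(c,P):
    q=np.linalg.inv(c['T'])@np.r_[P,1]; s=q[:2]/q[2]; s=s*(1+c['k1']*(s@s))
    return np.array([c['fx']*s[0]+c['cx'],c['fy']*s[1]+c['cy']])
def snap(n):
    s=telemetry.get_state(); c=cam(n,s); return viewer.capture(n)[:,:,::-1].copy(),c
E
python3 - <<'E'
from h import *
np.set_printoptions(precision=3,suppress=True)
for n in ('scene','side','wrist'):
    im,c=snap(n); cv2.imwrite(f'pics/{n}0.png',im)
    print(n,c['T'][:3,3],c['T'][:3,2],c['fx'])
    for t in ('block','block_hole','stand_block','ring'):
        print(t,[(np.round(d['position']),round(d['p'],2)) for d in models.find_in(n,t)[:4]])
print(telemetry.get_state()['eef_rot'])
print(viewer.calibration('wrist')['T_tool_cam'])
E
```

```text
pics
scene [1.262 0.144 0.764] [-0.724 -0.146 -0.674] 378.82693678060394
block [(array([437., 290.]), 0.9), (array([408., 216.]), 0.63)]
block_hole [(array([441., 288.]), 0.81), (array([408., 212.]), 0.58), (array([200., 165.]), 0.53)]
stand_block [(array([403., 244.]), 0.97), (array([423., 190.]), 0.87)]
ring [(array([256., 196.]), 0.59), (array([403., 245.]), 0.26)]
side [ 0.065 -1.018  1.311] [ 0.313  0.624 -0.716] 495.1794902350624
block [(array([288., 170.]), 0.65), (array([314., 168.]), 0.5)]
block_hole [(array([288., 172.]), 0.77), (array([336., 185.]), 0.74), (array([225., 180.]), 0.53), (array([312., 166.]), 0.46)]
stand_block [(array([290., 188.]), 0.97), (array([241., 201.]), 0.7)]
ring [(array([349., 249.]), 0.48)]
wrist [0.275 0.62  0.385] [-0.256  0.081 -0.963] 290.392888711002
block []
block_hole []
stand_block []
ring []
[-179.997    0.001  -17.693]
[[-0.001 -0.963 -0.268  0.074]
 [ 1.    -0.001  0.     0.001]
 [-0.001 -0.268  0.963 -0.188]
 [ 0.     0.     0.     1.   ]]
```

View pics/scene0.png

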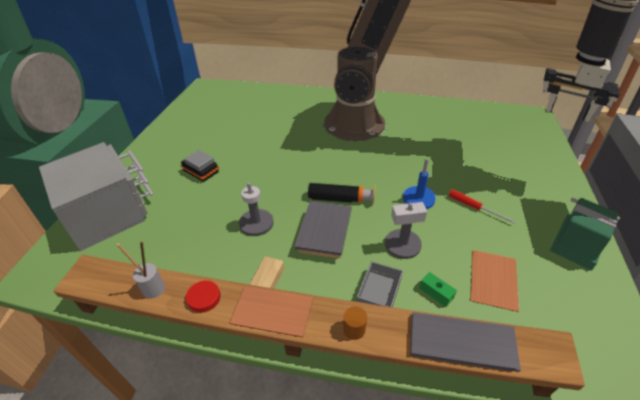

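View pics/side0.png

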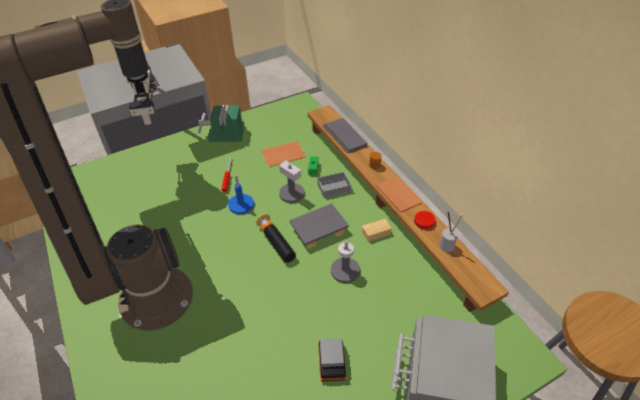

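Candidates – scene view: grey-white block on the grey stand at (408,214); green look-alike lying at (437,289); the collar on the second stand at (252,195); blue empty stand at (422,190). Side view: block at (290,170), green at (313,166), blue at (240,202), ring at (346,250). I choose the one on the grey stand with the block: scene (408,214) / side (290,170).

```bash
python3 - <<'E'
from h import *
np.set_printoptions(precision=3,suppress=True)
a=cv2.imread('pics/scene0.png');b=cv2.imread('pics/side0.png')
x=cv2.resize(a[180:260,365:445],(480,480),interpolation=cv2.INTER_CUBIC)
y=cv2.resize(b[140:205,255:320],(480,480),interpolation=cv2.INTER_CUBIC)[:,:320*480//320]
cv2.imwrite('pics/c0.png',np.hstack([x,y])[:, :960]) 
cv2.imwrite('pics/c0.png',cv2.resize(np.hstack([x,y]),(800,400)))
cs,cd=cam('scene'),cam('side')
print(tri(cs,(408,214),cd,(290,170)), at_z(cs,(408,214),.117),at_z(cd,(290,170),.117))
print('foot',at_z(cs,(403,244),.01),at_z(cd,(291,193),.01))
print('blue',at_z(cs,(419,198),.01),'ring',at_z(cs,(256,222),.01))
E
```

```text
(array([0.584, 0.208, 0.117]), np.float64(0.0005280604327682867)) [0.584 0.208 0.117] [0.584 0.208 0.117]
foot [0.587 0.209 0.01 ] [0.578 0.201 0.01 ]
blue [0.398 0.248 0.01 ] ring [ 0.58  -0.196  0.01 ]
```

View pics/c0.png

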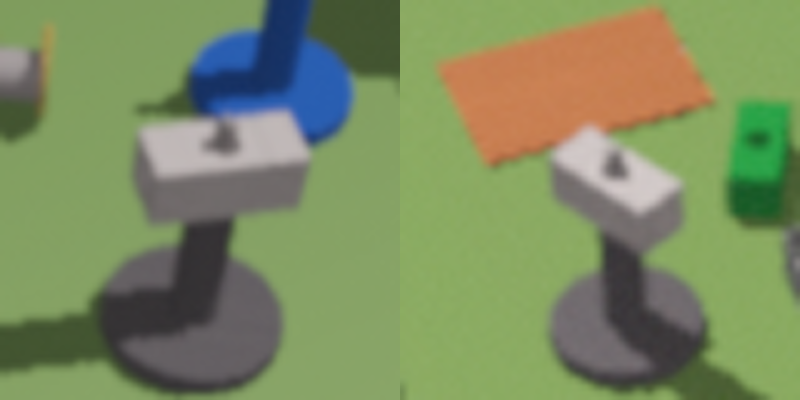

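```bash
python3 - <<'E'
from h import *
np.set_printoptions(precision=3,suppress=True)
cs,cd=cam('scene'),cam('side')
P=[at_z(cs,(365+u/5,180+v/5),.134) for u,v in [(138,130),(292,110),(310,160),(160,180)]]
Q=[at_z(cd,(255+u*65/400,140+v*65/400),.134) for u,v in [(588,127),(683,183),(640,213),(553,155)]]
Q=[at_z(cd,(255+(u-400)*65/400,140+v*65/400),.134) for u,v in [(588,127),(683,183),(640,213),(553,155)]]
for X in (P,Q):
    X=np.array(X)[:,:2]; print(X, X.mean(0), cv2.minAreaRect(X.astype(np.float32)*1000))
print(telemetry.get_state()['time_s'])
E
```

```text
[[0.581 0.168]
 [0.553 0.242]
 [0.587 0.251]
 [0.613 0.181]] [0.583 0.21 ] ((583.0202026367188, 211.25396728515625), (34.91963577270508, 78.76317596435547), 20.77312660217285)
[[0.585 0.244]
 [0.611 0.173]
 [0.578 0.162]
 [0.556 0.232]] [0.583 0.203] ((581.6696166992188, 202.68788146972656), (34.6782112121582, 76.23263549804688), 20.484453201293945)
0.75
```

View pics/wrist0.png

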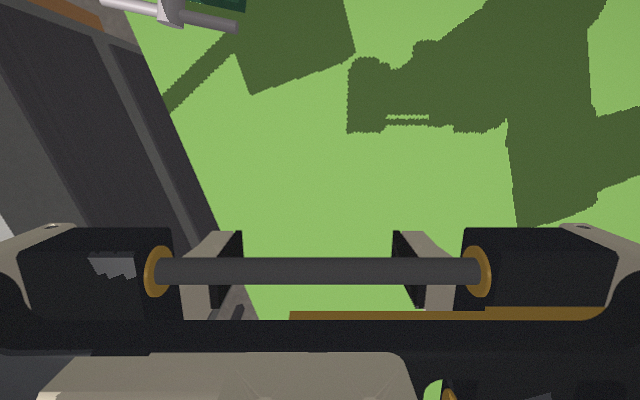

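Picture shows the usable wrist field is rows 0–225; the crop confirmed the grey-stand block. I'll go to where the wrist camera sees the block's +y-side end obliquely.

```bash
python3 -m handwheel '[{"grip":-1,"travel":[0,0,0],"spin":-1},{"grip":-1,"travel":[0,0,0],"spin":-1},{"grip":-1,"travel":[0,0,0],"spin":-1},{"grip":-1,"travel":[0,0,0],"spin":-1},{"grip":-1,"travel":[0,0,0],"spin":-1},{"grip":-1,"travel":[0,0,0],"spin":-1},{"grip":-1,"travel":[0,0,0],"spin":-1},{"grip":-1,"travel":[0,0,0],"spin":-1}]' 30
python3 -m handwheel '[{"grip":-1,"travel":[0.4,0.95,0],"spin":0},{"grip":-1,"travel":[0.4,0.95,0],"spin":0},{"grip":-1,"travel":[0.4,0.95,0],"spin":0},{"grip":-1,"travel":[0.4,0.95,0],"spin":0},{"grip":-1,"travel":[0.4,0.95,0],"spin":0},{"grip":-1,"travel":[0.4,0.95,0],"spin":0}]'
python3 -m handwheel '[{"grip":-1,"travel":[0.4,0.95,0],"spin":0},{"grip":-1,"travel":[0.4,0.95,0],"spin":0},{"grip":-1,"travel":[0.4,0.95,0],"spin":0},{"grip":-1,"travel":[0.4,0.95,0],"spin":0},{"grip":-1,"travel":[0.4,0.95,0],"spin":0},{"grip":-1,"travel":[0.4,0.95,0],"spin":0},{"grip":-1,"travel":[0,0,0],"spin":0}]'
python3 - <<'E'
from h import *
im,c=snap('wrist'); e=np.array([-.352,.936])
p=proj(c,np.r_[np.array([.583,.207])+.038*e,.117]); print(p,c['T'][:3,3])
cv2.imwrite('pics/w1full.png',im)
u,v=int(p[0]),int(p[1]); x0=min(max(u-60,0),520); y0=max(v-50,0)
cv2.imwrite('pics/w1.png',cv2.resize(im[y0:y0+100,x0:x0+120],(720,600),interpolation=cv2.INTER_CUBIC)); print(x0,y0)
E
```

```text
time_s: 1.75
tcp_pos: [0.2051, 0.643, 0.1978]
eef_rot: [-180.0, 0.0, 22.5]
contact_force: [0.2, 0.0, -0.3]
gripper_width: 0.0875
gripper_force: 0.0
time_s: 2.5
tcp_pos: [0.3161, 0.5326, 0.1979]
eef_rot: [-180.0, -0.0, 22.3]
contact_force: [-0.4, 0.1, 0.7]
gripper_width: 0.0878
gripper_force: 0.0
time_s: 3.38
tcp_pos: [0.4258, 0.4231, 0.1978]
eef_rot: [180.0, 0.0, 22.2]
contact_force: [0.3, 0.5, 0.4]
gripper_width: 0.0877
gripper_force: 0.0
[562.76376629 126.95961436] [0.49405077 0.44891767 0.38548908]
502 76
```

View pics/w1.png

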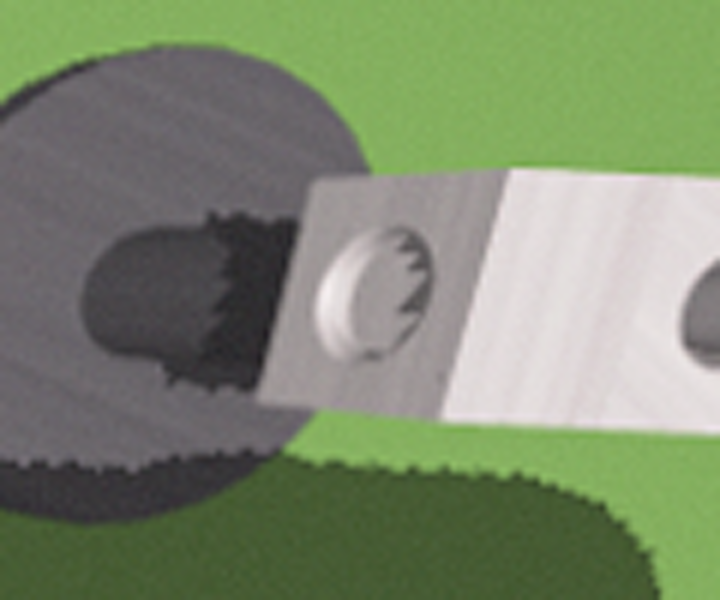

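The floor of this (+y-side) end's cavity at crop (390,295) is plainly visible, shifted only ~30 px (≈4–5 mm), so this is the shallow recess. The deep hole is at the opposite end, facing (0.35,-0.94). I'll grip near that end so that gravity can swing the recess end down.

```bash
python3 -m handwheel '[{"grip":-1,"travel":[0,0,0],"spin":1},{"grip":-1,"travel":[0,0,0],"spin":1},{"grip":-1,"travel":[0,0,0],"spin":1},{"grip":-1,"travel":[0,0,0],"spin":1},{"grip":-1,"travel":[0,0,0],"spin":1},{"grip":-1,"travel":[0,0,0],"spin":1},{"grip":-1,"travel":[0,0,0],"spin":1},{"grip":-1,"travel":[0,0,0],"spin":1}]'
python3 -m handwheel '[{"grip":-1,"travel":[0,0,0],"spin":1},{"grip":-1,"travel":[0,0,0],"spin":1},{"grip":-1,"travel":[0,0,0],"spin":1},{"grip":-1,"travel":[0,0,0],"spin":1},{"grip":-1,"travel":[0,0,0],"spin":1},{"grip":-1,"travel":[0,0,0],"spin":1},{"grip":-1,"travel":[0,0,0],"spin":1},{"grip":-1,"travel":[0,0,0],"spin":1}]'
python3 -m handwheel '[{"grip":-1,"travel":[0,0,0],"spin":1},{"grip":-1,"travel":[0,0,0],"spin":1},{"grip":-1,"travel":[0,0,0],"spin":0.35},{"grip":-1,"travel":[0.8,0,0],"spin":0},{"grip":-1,"travel":[0.8,0,0],"spin":0},{"grip":-1,"travel":[0.8,0,0],"spin":0},{"grip":-1,"travel":[0,0,0],"spin":0},{"grip":-1,"travel":[0,0,0],"spin":0}]'
cat > view.py <<'E'
from h import *
import sys
np.set_printoptions(precision=3,suppress=True)
s=telemetry.get_state(); im,c=snap('wrist')
print(s['tcp_pos'],s['eef_rot'],'peg tip expected',proj(c,[.585,.206,.15]),'top',[proj(c,np.r_[np.array([.585,.206])+a*np.array([.352,-.936])+b*np.array([.936,.352]),.134]).round() for a,b in((-.038,-.017),(-.038,.017),(.038,.017),(.038,-.017))])
d=np.array([.594,.183])-np.array(s['tcp_pos'][:2]); y=np.radians(s['eef_rot'][2])
print('tool dx,dy',d@[np.cos(y),np.sin(y)],d@[np.sin(y),-np.cos(y)])
cv2.imwrite(f'pics/{sys.argv[1]}.png',im)
E
python3 view.py w2
```

```text
time_s: 4.42
tcp_pos: [0.424, 0.4252, 0.1977]
eef_rot: [-180.0, 0.0, -17.8]
contact_force: [-0.9, 0.3, 0.1]
gripper_width: 0.0878
gripper_force: 0.0
time_s: 5.42
tcp_pos: [0.424, 0.4252, 0.1977]
eef_rot: [-180.0, 0.0, -57.8]
contact_force: [-0.2, 0.9, -0.0]
gripper_width: 0.0876
gripper_force: 0.0
time_s: 6.42
tcp_pos: [0.4458, 0.3684, 0.198]
eef_rot: [-180.0, 0.0, -69.5]
contact_force: [-0.5, -0.7, 0.7]
gripper_width: 0.0877
gripper_force: 0.0
[0.446 0.368 0.198] [-179.978    0.018  -69.484] peg tip expected [206.863 -81.537] top [array([243.,  -5.]), array([197.,  -5.]), array([ 184., -135.]), array([ 235., -135.])]
tool dx,dy 0.22559235557844665 -0.07385759662728549
```

View pics/w2.png

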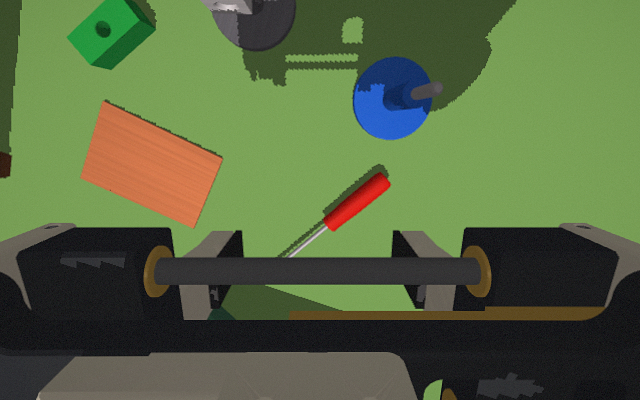

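The block's recess end just shows at (230,5), near the expected (220,-5). Closing in for a second measure from nearly overhead.

```bash
python3 -m handwheel '[{"grip":-1,"travel":[1,-0.6,0],"spin":0},{"grip":-1,"travel":[1,-0.6,0],"spin":0},{"grip":-1,"travel":[1,-0.6,0],"spin":0},{"grip":-1,"travel":[1,-0.6,0],"spin":0},{"grip":-1,"travel":[1,-0.6,0],"spin":0},{"grip":-1,"travel":[0,0,0],"spin":0},{"grip":-1,"travel":[0,0,0],"spin":0}]'
python3 view.py w3
```

```text
time_s: 7.35
tcp_pos: [0.5593, 0.2784, 0.1975]
eef_rot: [180.0, -0.0, -69.4]
contact_force: [-0.5, -0.0, -0.1]
gripper_width: 0.0875
gripper_force: 0.0
[0.559 0.278 0.197] [179.975  -0.002 -69.442] peg tip expected [319.714 114.634] top [array([339., 161.]), array([300., 161.]), array([298.,  65.]), array([341.,  65.])]
tool dx,dy 0.10150485720722047 0.0009684670072465894
```

View pics/w3.png

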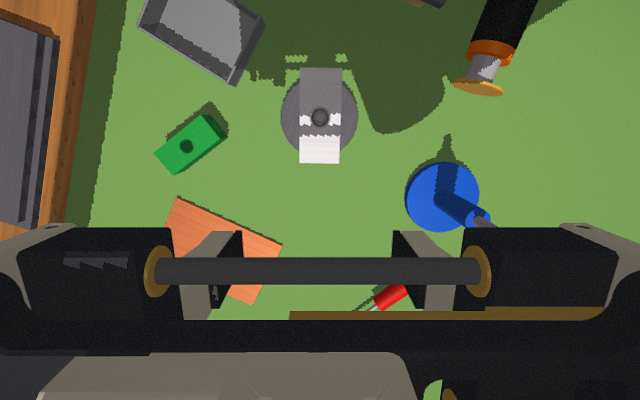

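Block seen at corners (300,163),(340,163),(341,68),(299,68), aligned with the tool and within 2–3 px of prediction; I go 100 mm forward and down to grip near the hole end.

```bash
python3 -m handwheel '[{"grip":-1,"travel":[1,0,0],"spin":0},{"grip":-1,"travel":[1,0,0],"spin":0},{"grip":-1,"travel":[1,0,0],"spin":0},{"grip":-1,"travel":[1,0,0],"spin":0},{"grip":-0.8,"travel":[0,0,1],"spin":0},{"grip":-0.6,"travel":[0,0,1],"spin":0},{"grip":-0.5,"travel":[0,0,0.8],"spin":0},{"grip":-0.4,"travel":[0,0,0.8],"spin":0}]' 30
python3 -m handwheel '[{"grip":1,"travel":[0,0,0],"spin":0},{"grip":1,"travel":[0,0,0],"spin":0},{"grip":1,"travel":[0,0,0],"spin":0},{"grip":1,"travel":[0,0,0],"spin":0},{"grip":1,"travel":[0,0,0],"spin":0}]' 30
```

```text
time_s: 8.4
tcp_pos: [0.5942, 0.1853, 0.1074]
eef_rot: [-180.0, 0.0, -69.4]
contact_force: [-0.5, 0.5, -0.9]
gripper_width: 0.0629
gripper_force: 0.0
time_s: 9.02
tcp_pos: [0.5948, 0.1845, 0.1082]
eef_rot: [-180.0, 0.0, -69.4]
contact_force: [0.6, 0.7, -0.1]
gripper_width: 0.0164
gripper_force: 0.0
```

```bash
python3 - <<'E'
from h import *
s=telemetry.get_state(); print(s['gripper_width'],s['gripper_force'],s['tcp_pos'],s['contact_force'])
a,c=snap('scene');b,_=snap('side');w,_=snap('wrist')
x=cv2.resize(a[150:270,345:465],(400,400),interpolation=cv2.INTER_CUBIC)
y=cv2.resize(b[110:210,240:340],(400,400),interpolation=cv2.INTER_CUBIC)
cv2.imwrite('pics/c4.png',np.vstack([np.hstack([x,y]),np.hstack([cv2.resize(w[60:220,160:480],(400,200)),np.zeros((200,400,3),np.uint8)])]))
E
```

```text
0.016382009671082533 0.0 [0.59481346 0.18445304 0.10817088] [ 0.5753149   0.67705683 -0.05119607]
```

View pics/c4.png

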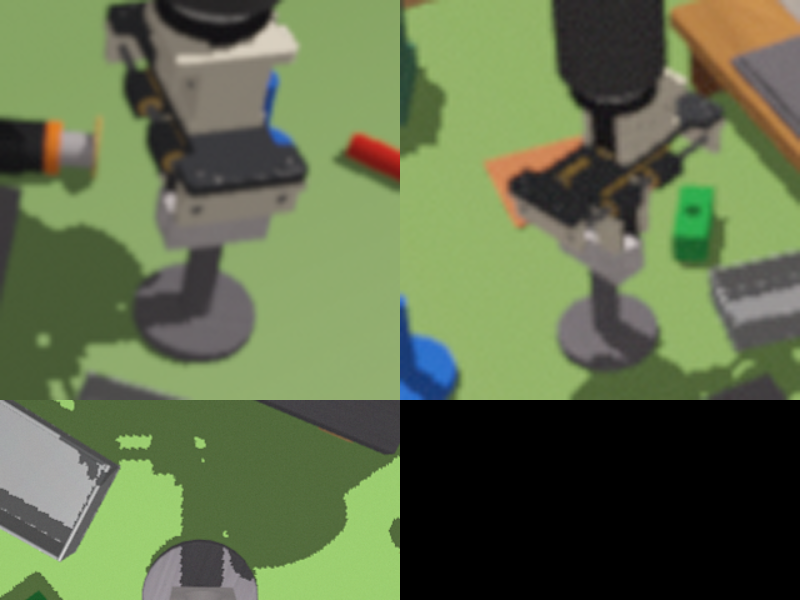

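```bash
python3 -m handwheel '[{"grip":1,"travel":[0,0,0],"spin":0},{"grip":1,"travel":[0,0,0],"spin":0}]'
python3 - <<'E'
from h import *
s=telemetry.get_state(); print({k:np.round(v,3).tolist() for k,v in s.items()})
w,c=snap('wrist'); u=proj(c,[.594,.184,.119]); print(u)
cv2.imwrite('pics/w5.png',cv2.resize(w[150:300,160:480],(800,375)))
E
```

```text
time_s: 9.43
tcp_pos: [0.5946, 0.1844, 0.1077]
eef_rot: [180.0, -0.0, -69.4]
contact_force: [0.2, -0.9, -0.3]
gripper_width: 0.0004
gripper_force: 0.0
{'time_s': 9.425, 'joints': [35.171, 19.66, -13.088, 0.001, -57.257, -14.614], 'qd': [-0.016, 0.019, -0.031, 0.059, 0.002, -0.11], 'joint_torque': [-0.004, -53.969, 26.237, 6.262, 0.015, -0.0], 'tcp_pos': [0.595, 0.184, 0.108], 'eef_rot': [179.996, -0.002, -69.443], 'contact_force': [0.218, -0.866, -0.258], 'moment': [0.087, -0.011, -0.02], 'gripper_force': 0.0, 'gripper_width': 0.0}
[319.51991802 235.74932353]
```

View pics/w5.png

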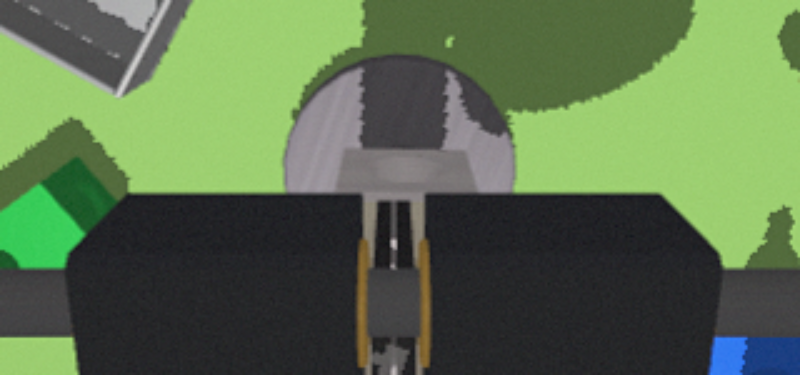

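```bash
python3 - <<'E'
from h import *
ex=np.array([.352,-.936,0]);ey=np.array([.936,.352,0]);C=np.array([.585,.206,.117])
def draw(n,x0,y0,w,h,k):
    im,c=snap(n); g=cv2.resize(im[y0:y0+h,x0:x0+w],None,fx=k,fy=k,interpolation=cv2.INTER_CUBIC)
    f=lambda P:tuple(int(t) for t in ((proj(c,P)+.5-[x0,y0])*k))
    for s in (-1,1):
        q=[C+ex*.038*a+ey*.017*b+[0,0,.017*s] for a,b in((-1,-1),(-1,1),(1,1),(1,-1))]
        for i in range(4): cv2.line(g,f(q[i]),f(q[i-1]),(255,0,255),1)
    T=np.array(telemetry.get_state()['tcp_pos'])
    cv2.circle(g,f(T-[0,0,.008]),4,(0,0,255),-1); cv2.circle(g,f(T+[0,0,.011]),4,(0,255,255),-1); cv2.circle(g,f(T+[0,0,.058]),4,(255,255,0),-1)
    return g
a=draw('scene',370,150,80,100,5); b=draw('side',255,125,80,100,5)
w=draw('wrist',240,170,160,60,5)
out=np.zeros((600,800,3),np.uint8); out[:300,:]=w[:300,:800]
out[300:,:400]=cv2.resize(a,(400,500))[100:400]; out[300:,400:]=cv2.resize(b,(400,500))[100:400]
cv2.imwrite('pics/c6.png',out)
E
```

```text
(no output)
```

View pics/c6.png

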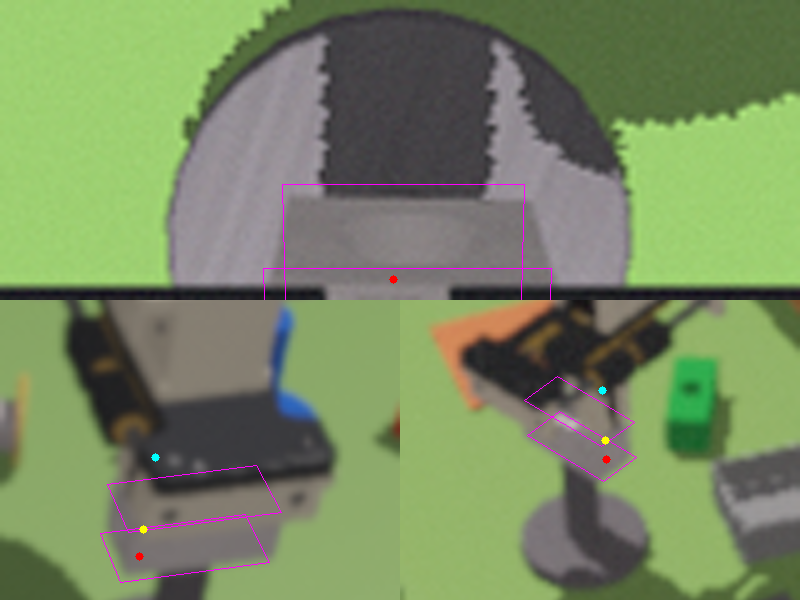

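Two-camera overlay: the block sits where predicted (purple box) and the TCP lies inside it, yet the fingers report shut. I'll test by feel: reopen and close again.

```bash
python3 -m handwheel '[{"grip":-0.2,"travel":[0,0,0],"spin":0},{"grip":-0.2,"travel":[0,0,0],"spin":0},{"grip":-0.2,"travel":[0,0,0],"spin":0},{"grip":-0.2,"travel":[0,0,0],"spin":0},{"grip":-0.2,"travel":[0,0,0],"spin":0},{"grip":-0.2,"travel":[0,0,0],"spin":0}]' 20
python3 -m handwheel '[{"grip":-0.1,"travel":[0,0,0.6],"spin":0},{"grip":-0.1,"travel":[0,0,0],"spin":0},{"grip":0.5,"travel":[0,0,0],"spin":0},{"grip":0.5,"travel":[0,0,0],"spin":0},{"grip":0.5,"travel":[0,0,0],"spin":0}]'
```

```text
time_s: 10.38
tcp_pos: [0.5946, 0.1844, 0.1078]
eef_rot: [-180.0, 0.0, -69.4]
contact_force: [0.2, 0.1, -0.3]
gripper_width: 0.0511
gripper_force: 0.0
time_s: 11.0
tcp_pos: [0.5947, 0.1844, 0.0929]
eef_rot: [-180.0, 0.0, -69.4]
contact_force: [0.0, 0.5, -1.2]
gripper_width: 0.034
gripper_force: 19.6
```

Now it holds at 34 mm, so the pads engage only lower: the fingertips sit ~30 mm higher than stated (wrist image w3 agrees: tips at ±78 px → depth 0.16). I'll reopen slightly and go deeper, watching the force.

```bash
python3 -m handwheel '[{"grip":-0.2,"travel":[0,0,0],"spin":0},{"grip":-0.2,"travel":[0,0,0],"spin":0},{"grip":-0.2,"travel":[0,0,0.3],"spin":0},{"grip":-0.2,"travel":[0,0,0.3],"spin":0}]' 30
python3 - <<'E'
from h import *
# tip depth check: dark/tan finger edges along wrist image rows
w,c=snap('wrist')
g=cv2.cvtColor(w,cv2.COLOR_BGR2HSV)
green=(g[:,:,0]>35)&(g[:,:,0]<75)&(g[:,:,1]>60)
for v in range(214,262,4): print(v,''.join('.' if green[v,u] else '#' for u in range(200,440,4)))
s=telemetry.get_state(); print(s['tcp_pos'],s['contact_force'],s['gripper_width'])
E
```

```text
time_s: 11.5
tcp_pos: [0.5945, 0.1844, 0.0771]
eef_rot: [180.0, 0.0, -69.4]
contact_force: [0.3, 0.5, -0.6]
gripper_width: 0.0525
gripper_force: 0.0
214 ..................#########################.................
218 ..................#########################.................
222 ..................#########################.................
226 ..................#########################.................
230 #######...........#########################..........#######
234 #######....######################################....#######
238 #######...########################################...#######
242 #######..#########################################...#######
246 #######.###########################################..#######
250 ##################.#################################.#######
254 ###################.########################################
258 ############################################################
[0.59382362 0.18406513 0.07591606] [-0.6137623  -0.34422426 -0.98589146] 0.05251777687663959
```

```bash
python3 -m handwheel '[{"grip":-0.2,"travel":[0,0,0.12],"spin":0},{"grip":-0.2,"travel":[0,0,0.12],"spin":0},{"grip":1,"travel":[0,0,0],"spin":0},{"grip":1,"travel":[0,0,0],"spin":0},{"grip":1,"travel":[0,0,0],"spin":0},{"grip":1,"travel":[0,0,0],"spin":0}]' 50
python3 -m handwheel '[{"grip":1,"travel":[0,0,-0.3],"spin":0},{"grip":1,"travel":[0,0,-0.5],"spin":0}]'
```

```text
time_s: 12.3
tcp_pos: [0.5948, 0.1845, 0.0719]
eef_rot: [-180.0, 0.0, -69.4]
contact_force: [-0.2, 0.6, 0.3]
gripper_width: 0.0339
gripper_force: 49.5
time_s: 12.55
tcp_pos: [0.5943, 0.1842, 0.092]
eef_rot: [179.9, -0.0, -69.4]
contact_force: [-0.2, 1.0, -2.1]
gripper_width: 0.0342
gripper_force: 49.5
```

```bash
python3 -m handwheel '[{"grip":1,"travel":[0,0,-0.8],"spin":0},{"grip":1,"travel":[0,0,-0.8],"spin":0},{"grip":1,"travel":[0,0,-0.8],"spin":0},{"grip":1,"travel":[0,0,-0.8],"spin":0},{"grip":1,"travel":[0,0,-0.8],"spin":0},{"grip":1,"travel":[0,0,-0.8],"spin":0},{"grip":1,"travel":[0,0,-0.8],"spin":0},{"grip":1,"travel":[0,0,-0.4],"spin":0}]'
python3 - <<'E'
from h import *
np.set_printoptions(precision=3,suppress=True)
s=telemetry.get_state(); print(s['contact_force'],s['moment'])
for n in('scene','side'):
    im,c=snap(n); cv2.imwrite(f'pics/l_{n}.png',im)
    print(n,[(np.round(d['position']),round(d['p'],2)) for t in('block','block_hole') for d in models.find_in(n,t)[:3]], [proj(c,np.array(s['tcp_pos'])+[0,0,z]).round() for z in(0,.05)])
E
```

```text
time_s: 13.55
tcp_pos: [0.595, 0.1846, 0.2438]
eef_rot: [-179.9, 0.0, -69.4]
contact_force: [-0.2, -0.2, -2.2]
gripper_width: 0.0338
gripper_force: 49.5
[-0.232 -0.152 -2.183] [-0.012 -0.078 -0.013]
scene [(array([403., 161.]), 0.73), (array([437., 289.]), 0.58), (array([440., 288.]), 0.88)] [array([405., 175.]), array([408., 156.])]
side [(array([337., 184.]), 0.66), (array([279., 153.]), 0.63), (array([314., 170.]), 0.53), (array([312., 166.]), 0.46), (array([294., 138.]), 0.37)] [array([294., 145.]), array([293., 134.])]
```

```bash
python3 - <<'E'
from h import *
np.set_printoptions(precision=3,suppress=True)
im=cv2.imread('pics/scene0.png'); c=cam('scene')
print(at_z(c,(450,240),0))
g=cv2.cvtColor(im,cv2.COLOR_BGR2HSV)
print('map of free green (.), x rows down .40-.80, y cols left .50 -> .00')
for x in np.arange(.40,.82,.02):
    s=''
    for y in np.arange(.56,-.02,-.02):
        u,v=proj(c,[x,y,0]).astype(int); h,sa,va=g[v,u]; s+='.' if 35<h<50 and sa>90 else '#'
    print('%.2f '%x,s)
for t,p,z in(('green',(437,289),.03),('copper',(495,278),0),('driver',(480,205),.01),('tray',(379,286),.02)): print(t,at_z(c,p,z))
E
```

```text
[0.542 0.335 0.   ]
map of free green (.), x rows down .40-.80, y cols left .50 -> .00
0.40  .....####.....#####....#######
0.42  ...##.........#####....#######
0.44  ..#............#####......####
0.46  ...............#####......####
0.48  ...............#####......####
0.50  .................###......####
0.52  .................#........####
0.54  ................####......####
0.56  ................####......####
0.58  ...######......######....#####
0.60  ...######.......####......####
0.62  ...######.......####......####
0.64  ....#####.................####
0.66  ##..#####.....#...####........
0.68  #...######...##...####........
0.70  .##.######.#####..#####.......
0.72  ###.######..###...#####.......
0.74  ####........##....#####.......
0.76  ######.##.........#####.......
0.78  ##############################
0.80  ##############################
green [0.728 0.291 0.03 ]
copper [0.65  0.441 0.   ]
driver [0.396 0.426 0.01 ]
tray [0.736 0.159 0.02 ]
```

```bash
python3 -m handwheel '[{"grip":1,"travel":[-1,0.07,0],"spin":0},{"grip":1,"travel":[-1,0.07,0],"spin":0},{"grip":1,"travel":[-1,0.07,0],"spin":0},{"grip":1,"travel":[-1,0.07,0],"spin":0},{"grip":1,"travel":[-1,0.07,0],"spin":0},{"grip":1,"travel":[-1,0.07,0],"spin":0},{"grip":1,"travel":[-1,0.07,0],"spin":0},{"grip":1,"travel":[-1,0.07,0],"spin":0}]'
python3 -m handwheel '[{"grip":1,"travel":[0,0,1],"spin":0},{"grip":1,"travel":[0,0,1],"spin":0},{"grip":1,"travel":[0,0,1],"spin":0},{"grip":1,"travel":[0,0,1],"spin":0},{"grip":1,"travel":[0,0,1],"spin":0},{"grip":1,"travel":[0,0,1],"spin":0},{"grip":1,"travel":[0,0,1],"spin":0},{"grip":1,"travel":[0,0,0.9],"spin":0}]'
python3 -m handwheel '[{"grip":1,"travel":[0,0,0],"spin":0},{"grip":1,"travel":[0,0,0],"spin":0}]'
cat > m.py <<'E'
from h import *
np.set_printoptions(precision=3,suppress=True)
F=[];M=[]
for i in range(4):
    s=telemetry.get_state();F.append(s['contact_force']);M.append(s['moment']); im=viewer.capture(('scene','side')[i%2])
    cv2.imwrite('pics/m_%s.png'%('scene','side')[i%2],im[:,:,::-1])
y=np.radians(s['eef_rot'][2]);m=np.mean(M,0);print('t',s['time_s'],s['tcp_pos'],'F',np.mean(F,0),'M tool x,y',m[:2]@[np.cos(y),np.sin(y)],m[:2]@[np.sin(y),-np.cos(y)],np.std(M,0),s['gripper_width'],s['gripper_force'])
for n in('scene','side'):
    im=cv2.imread(f'pics/m_{n}.png');c=cam(n);T=np.array(s['tcp_pos'])
    g=cv2.cvtColor(im,cv2.COLOR_BGR2HSV); p=proj(c,T+[0,0,.045]).astype(int); print(n,p)
    for v in range(p[1]-14,p[1]+24,2):
        print(v,''.join('.' if 35<g[v,u,0]<75 and g[v,u,1]>60 else ('#' if g[v,u,2]<70 else ('+' if g[v,u,2]<150 else 'O')) for u in range(p[0]-30,p[0]+31)))
E
python3 m.py
```

```text
time_s: 14.85
tcp_pos: [0.5107, 0.3674, 0.241]
eef_rot: [179.9, -0.0, -69.5]
contact_force: [0.4, -0.0, -1.6]
gripper_width: 0.0341
gripper_force: 49.5
time_s: 15.85
tcp_pos: [0.5109, 0.3668, 0.0429]
eef_rot: [180.0, -0.0, -69.4]
contact_force: [-0.2, 0.3, -1.8]
gripper_width: 0.0334
gripper_force: 49.5
time_s: 16.1
tcp_pos: [0.5117, 0.3673, 0.0449]
eef_rot: [-180.0, -0.0, -69.4]
contact_force: [0.7, -0.2, -0.9]
gripper_width: 0.0341
gripper_force: 49.5
t 16.25 [0.512 0.367 0.045] F [ 0.316  0.053 -1.407] M tool x,y 0.04455441927595958 0.021965147672546318 [0.037 0.015 0.031] 0.03358271917952653 49.51747678220272
scene [469 209]
195 .........+++++++OOOOOOOO+++###++#######++++++++++++++++++++..
197 .........+++++++++++OOO++++##############++++###############+
199 .............+++++++++++++###################################
201 .................+++++++++###################################
203 .....................++++++##################################
205 .....................++++++++#####++++#######################
207 .......................+++++++###+++########++###############
2
[... 1359 characters left out ...]
++++++++++++++++..OOOOOOOOOOOOOOOOOOOOOO
160 ....OO.......+++++++..+++++++++++++.....OOOOOOOOOOOOOOOOOOOOO
162 ....O+..........++++...++++++++++........OOOOOOOOOOOOOOOOOOOO
164 ...OO....................++++.............OOOOOOOOOOO++......
166 ...OO......................................OOO++.............
168 ..OO+........................................................
170 OOOO+........................................................
172 OOOOO+.......................................................
174 OOOO++.......................................................
176 OOOO++....++.................................................
178 OOOO++....+++................................................
```

```bash
python3 -m handwheel '[{"grip":1,"travel":[0,0,0],"spin":0},{"grip":1,"travel":[0,0,0],"spin":0}]' 8 | tail -3; python3 m.py
```

```text
contact_force: [0.3, -0.4, -1.5]
gripper_width: 0.0338
gripper_force: 8.0
t 16.7 [0.511 0.367 0.044] F [ 0.06  -0.238 -1.859] M tool x,y 0.05265817451895741 0.0024722536639431004 [0.035 0.016 0.017] 0.03389423819902495 7.992197144776583
scene [469 209]
195 .........+++++++OOOOOOO++++###+++++###+++++++++++++++++++++..
197 .........+++++++++++OO+++++#############++++++#############+.
199 .............+++++++++++++###################################
201 .................+++++++++###################################
203 .....................++++++##################################
205 .....................+++++++#####+++++#######################
207 ......................+++++++###++++########++###############
209 .......................++++++++#++++#########+###+++#########
211 .......................++++++++++++++++++####################
213 .........................++++++++++++++++++####++++++++++++++
215 ..........................+++++++++++++++++++++++++++++++++++
217 ...........................++++++++++++++++++++++++++++++++++
219 .............................++++++++++++++++++++++
[... 975 characters left out ...]
++++++++++++++++..OOOOOOOOOOOOOOOOOOOOOO
161 ....OO........++++++...++++++++++++......OOOOOOOOOOOOOOOOOOOO
163 ...OO+............+....+++++++++..........OOOOOOOOOOOOOOO++..
165 ...OO.....................++...............OOOOOOO+O.........
167 ...O+........................................................
169 ..OO+........................................................
171 OOOO++.......................................................
173 OOOOO+.......................................................
175 OOOO++.......................................................
177 OOOO++....+++................................................
179 OOOO+.....+++................................................
```

```bash
python3 -m handwheel '[{"grip":1,"travel":[0,0,0],"spin":0},{"grip":1,"travel":[0,0,0],"spin":0}]' 4 | tail -3; python3 m.py
```

```text
contact_force: [0.2, -0.9, -1.3]
gripper_width: 0.0341
gripper_force: 4.0
t 17.15 [0.511 0.367 0.044] F [ 0.301 -0.515 -1.653] M tool x,y 0.03667627900082785 -0.00927870311331284 [0.025 0.03  0.026] 0.03368047394201191 4.000043853884563
scene [469 209]
195 .........+++++++OOOOOOO++++###+++++###+++++++++++++++++++++..
197 .........+++++++++++OO+++++#############+++++++############+.
199 .............+++++++++++++###################################
201 .................++++++++####################################
203 ....................++++++###################################
205 .....................+++++++#####+++++#######################
207 ......................+++++++###++++########+++##############
209 ......................+++++++++#++++#########+###++##########
211 ......................+++++++++++++++++++####################
213 .......................++++++++++++++++++++#####+++++++++++++
215 .........................++++++++++++++++++++++++++++++++++++
217 ..........................+++++++++++++++++++++++++++++++++++
219 .............................++++++++++++++++++++++
[... 975 characters left out ...]
++++++++++++++++..OOOOOOOOOOOOOOOOOOOOOO
161 ....OO.........+++++++++++++++++++++.....OOOOOOOOOOOOOOOOOOOO
163 ...OO+............+....++++++++++.........OOOOOOOOOOOOOOO++..
165 ...OO.....................++..............OOOOOOOO+..........
167 ...O+........................................................
169 ..OO.........................................................
171 OOOO++.......................................................
173 OOOOO+.......................................................
175 OOOO++.......................................................
177 OOOO++....+++................................................
179 OOOO+.....+++................................................
```

```bash
sed -i 's/range(p\[1\]-14,p\[1\]+24,2)/range(p[1]-8,p[1]+30,2)/' m.py; python3 -m handwheel '[{"grip":1,"travel":[0,0,0],"spin":0},{"grip":1,"travel":[0,0,0],"spin":0},{"grip":1,"travel":[0,0,0],"spin":0},{"grip":1,"travel":[0,0,0],"spin":0}]' 3 | tail -3; python3 m.py
```

```text
contact_force: [0.0, -0.5, -1.7]
gripper_width: 0.0343
gripper_force: 3.0
t 17.85 [0.511 0.367 0.044] F [ 0.443 -0.003 -1.753] M tool x,y 0.04142189136261873 -0.0198395355393261 [0.019 0.026 0.036] 0.034277046011482584 3.0000189834390767
scene [469 209]
201 .................++++++++####################################
203 ....................+++++####################################
205 .....................+++++++#####+++++#######################
207 ....................++OOOO+++###++++########++###############
209 .....................++OOO+++++#++++#############+++#########
211 .....................+++OOOO+++++++++++++####################
213 ......................+++OOOOO+++++++++++++####++++++++++++++
215 ......................+++++++++++++++++++++++++++++++++++++++
217 ......................+++++++++++++++++++++++++++++++++++++++
219 ......................+++++++++++++++++++++++++++++++++++....
221 .......................+++++++++++++++++++...................
223 .......................+++++++++++++++++.....................
225 ........................++++++++++++++++..........
[... 976 characters left out ...]
...++++++++++++......OOOOOOOO+O.........
167 ...O+..................++++++++++++..........................
169 ..OO+...................+++++++++++..........................
171 OOOOO+....................++++++.............................
173 OOOOO+......................+++..............................
175 OOOO++.......................................................
177 OOOO++....+++................................................
179 OOOO+.....+++................................................
181 OOO++......++................................................
183 OOO++......++++..............................................
185 OO++.....++++++++..........................................+#
```

It has swung end-down. Now square it up by lowering its lower end onto the bench with the light grip.

```bash
python3 -m handwheel '[{"grip":1,"travel":[0,0,0.2],"spin":0},{"grip":1,"travel":[0,0,0.2],"spin":0},{"grip":1,"travel":[0,0,0.2],"spin":0},{"grip":1,"travel":[0,0,0.2],"spin":0}]'; python3 m.py;  python3 -m handwheel '[{"grip":1,"travel":[0,0,0.12],"spin":0},{"grip":1,"travel":[0,0,0.12],"spin":0}]'; python3 -m handwheel '[{"grip":1,"travel":[0,0,0.1],"spin":0},{"grip":1,"travel":[0,0,0.1],"spin":0}]'
```

```text
time_s: 18.4
tcp_pos: [0.5115, 0.3669, 0.0243]
eef_rot: [-180.0, -0.0, -69.4]
contact_force: [-1.4, -1.5, 3.8]
gripper_width: 0.0342
gripper_force: 3.0
t 18.55 [0.511 0.367 0.024] F [-0.366 -0.501  0.577] M tool x,y -0.18358816463726016 -0.043913200591847605 [0.1   0.228 0.046] 0.03411337143575854 2.998298735546996
scene [467 215]
207 ......................++++###################################
209 .....................+++++++#################################
211 .....................+++OOO++####+++++#######################
213 .....................+++OOO++###++++#######+++###############
215 ......................++++O+++++++++########+####+++#####+###
217 ......................+++++OOOO+++++++++#####################
219 ......................++++++++++++++++++++#######++++++++++++
221 .......................++++++++++++++++++++++++++++++++++++++
223 .......................++++++++++++++++++++++++++++++++++++++
225 .......................+++++++++++++++++++++++++++++++.......
227 ........................++++++++++++++++++...................
229 ........................+++++++++++++
[... 1358 characters left out ...]
.
179 OOOO++....+++................................................
181 OOO++......++................................................
183 OOO++......++++..............................................
185 OO++.....++++++++..........................................+#
187 ++++.....++++++++........................................####
189 ++++.....++++++++......................................+#####
time_s: 18.85
tcp_pos: [0.5114, 0.3669, 0.0186]
eef_rot: [-180.0, 0.0, -69.4]
contact_force: [-2.1, -1.9, 3.6]
gripper_width: 0.0342
gripper_force: 3.0
time_s: 19.1
tcp_pos: [0.5113, 0.3668, 0.0132]
eef_rot: [-180.0, 0.0, -69.4]
contact_force: [-0.9, -0.8, 4.4]
gripper_width: 0.0338
gripper_force: 3.0
```

```bash
python3 -m handwheel '[{"grip":0.1,"travel":[0,0,0],"spin":0},{"grip":0.1,"travel":[0,0,0],"spin":0},{"grip":0.1,"travel":[0,0,0],"spin":0},{"grip":0.1,"travel":[0,0,0],"spin":0},{"grip":0.1,"travel":[0,0,0],"spin":0}]'; python3 m.py; 
```

```text
time_s: 19.73
tcp_pos: [0.5113, 0.3668, 0.0133]
eef_rot: [-180.0, 0.0, -69.4]
contact_force: [0.2, -0.0, 0.2]
gripper_width: 0.0395
gripper_force: 0.0
t 19.875 [0.511 0.367 0.013] F [-0.201  0.033  0.038] M tool x,y 0.04552784793702754 -0.05599001853680313 [0.01  0.013 0.023] 0.03940527511559277 0.0
scene [466 218]
210 ......................+++####################################
212 .....................+++#####################################
214 ......................++############++#######################
216 ............................+####++++#######+################
218 ............................++###+++########++#############++
220 ............................++++++++++++#####################
222 ...........................++++++++++++++##########++++++++++
224 ..........................+++++++++++++++++++++++++++++++++++
226 ..........................+++++++++++++++++++++++++++++++++++
228 .........................+++++++++++++++++++++++++++++++.....
230 ..........................++++++++++++++++++.................
232 ...........................++++++++++++++++..........
[... 1039 characters left out ...]
..++++++++++++..........................
173 OOOOO+..................+++++++++++..........................
175 OOOO++....................++++++.............................
177 OOOO++....+++................................................
179 OOOO+.....+++................................................
181 OOO++......++................................................
183 OO+++......++++..............................................
185 ++++.....++++++++..........................................+#
187 ++++.....++++++++........................................####
189 ++++.....+++++++++.....................................+#####
191 +++.......++++++++....................................+######
```

```bash
python3 -m handwheel '[{"grip":1,"travel":[0,0,0],"spin":0},{"grip":1,"travel":[0,0,0],"spin":0},{"grip":1,"travel":[0,0,0],"spin":0},{"grip":1,"travel":[0,0,0],"spin":0}]' 45; python3 -m handwheel '[{"grip":1,"travel":[0,0,-0.4],"spin":0},{"grip":1,"travel":[0,0,-0.8],"spin":0},{"grip":1,"travel":[0,0,-0.8],"spin":0},{"grip":1,"travel":[0,0,-0.8],"spin":0},{"grip":1,"travel":[0,0,-0.8],"spin":0},{"grip":1,"travel":[0,0,-0.8],"spin":0},{"grip":1,"travel":[0,0,-0.8],"spin":0},{"grip":1,"travel":[0,0,-0.4],"spin":0}]'
cat > chk.py <<'E'
from h import *
from scipy.optimize import differential_evolution, minimize
# fit block: silhouette below gripper. non-green pixels below the tip; compare with box tilt
s=telemetry.get_state();T=np.array(s['tcp_pos']);y=np.radians(s['eef_rot'][2])
ex=np.array([np.cos(y),np.sin(y),0]);ey=np.array([np.sin(y),-np.cos(y),0]);ez=np.array([0,0,1.])
obs=[]
for n in('scene','side'):
    im,c=snap(n);g=cv2.cvtColor(im,cv2.COLOR_BGR2HSV)
    m=(((g[:,:,0]<35)|(g[:,:,0]>75)|(g[:,:,1]<60))).astype(np.uint8)
    p=proj(c,T+[0,0,-.01]);v0=int(proj(c,T+[0,0,.025])[1]);u0=int(p[0])
    obs.append((n,c,m,u0,v0)); cv2.imwrite(f'pics/k_{n}.png',im)
    for v in range(v0-6,v0+26,2): print(v,''.join('.#'[m[v,u]] for u in range(u0-25,u0+26)))
def cost(q):
    dx,dz,a,b=q; k=0
    up=ez*np.cos(a)+ex*np.sin(a); e1=ex*np.cos(a)-ez*np.sin(a)
    up2=up*np.cos(b)+ey*np.sin(b); e2=ey*np.cos(b)-up*np.sin(b)
    C=T+ex*dx+ez*dz
    for n,c,m,u0,v0 in obs:
        P=np.array([proj(c,C+up2*i*.038+e1*j*.017+e2*l*.017) for i in(-1,1) for j in(-1,1) for l in(-1,1)])
        S=4;h=cv2.convexHull(((P-[u0-40,v0-40]+.5)*S).astype(np.float32)).astype(np.int32)
        r=np.zeros((80*S,80*S),np.uint8);cv2.fillPoly(r,[h],255);r=cv2.resize(r,(80,80),interpolation=cv2.INTER_AREA)/255.
        k+=np.abs(r-m[v0-40:v0+40,u0-40:u0+40])[40:70,15:65].sum()
    return k
r=differential_evolution(cost,[(-.02,.02),(0,.05),(-.6,.6),(-.2,.2)],seed=1,maxiter=60,popsize=12)
print(r.fun,'dx,dz',r.x[:2],'tilt deg',np.degrees(r.x[2:]),'upright cost',min(cost([a,b,0,0]) for a in np.linspace(-.02,.02,21) for b in np.linspace(0,.05,26)))
for n in('scene','side','wrist'):
    if n=='wrist': snap(n)
    print(n,[(np.round(d['position']),round(d['p'],2)) for d in models.find_in(n,'block_hole')[:3]],proj(cam(n),T+ez*(r.x[1]+.038)).round())
E
python3 chk.py
```

```text
time_s: 20.42
tcp_pos: [0.5113, 0.3667, 0.0133]
eef_rot: [180.0, -0.0, -69.4]
contact_force: [-0.7, -0.2, 0.0]
gripper_width: 0.0335
gripper_force: 45.0
time_s: 21.42
tcp_pos: [0.5116, 0.367, 0.1549]
eef_rot: [-179.9, 0.0, -69.4]
contact_force: [-0.6, -0.1, -1.8]
gripper_width: 0.0332
gripper_force: 45.0
177 ............................#######################
179 ............................#######################
181 ............................#######################
183 ...........................########################
185 ..........................######################...
187 ..........................#####################....
189 ..####...................#####################.....
191 ###########...............###################......
193 ###############............#################.......
195 ####################........################.......
197 ########################......############.........
199 ...#########################.......................
201 .......#########################...................
203 ............######################.................
205 ......
[... 643 characters left out ...]
##################
152 .................................##################
154 ..................................#################
156 ..#................................################
158 .##.................................###############
160 .##..................................##############
162 .##...................................#############
733.1450980392157 dx,dz [-0.01927325  0.02631381] tilt deg [ 4.55576074 -3.96225625] upright cost 740.2666666666667
scene [(array([483., 192.]), 0.61), (array([440., 287.]), 0.59)] [483. 170.]
side [(array([313., 167.]), 0.53), (array([251., 148.]), 0.45)] [251. 130.]
wrist [(array([146.,  45.]), 0.92), (array([317., 288.]), 0.74)] [317. 283.]
```

```bash
cat > chk2.py <<'E'
from h import *
from scipy.optimize import differential_evolution
s=telemetry.get_state();T=np.array(s['tcp_pos']);y=np.radians(s['eef_rot'][2])
ex=np.array([np.cos(y),np.sin(y),0]);ey=np.array([np.sin(y),-np.cos(y),0]);ez=np.array([0,0,1.])
obs=[]
for n in('scene','side'):
    im=cv2.imread(f'pics/k_{n}.png');c=cam(n);g=cv2.cvtColor(im,cv2.COLOR_BGR2HSV)
    m=(((g[:,:,0]<35)|(g[:,:,0]>75)|(g[:,:,1]<60))).astype(float)
    u0=int(proj(c,T+[0,0,-.01])[0])-25
    w=(187,198,u0+23,u0+50) if n=='scene' else (139,153,u0+14,u0+33)
    obs.append((c,m,w))
def cost(q):
    dx,dy,dz,a=q; k=0
    up=ez*np.cos(a)+ex*np.sin(a); e1=ex*np.cos(a)-ez*np.sin(a); C=T+ex*dx+ey*dy+ez*dz
    for c,m,(r0,r1,c0,c1) in obs:
        P=np.array([proj(c,C+up*i*.038+e1*j*.017+ey*l*.017) for i in(-1,1) for j in(-1,1) for l in(-1,1)])
        S=8;h=cv2.convexHull(((P-[c0,r0]+.5)*S).astype(np.float32)).astype(np.int32)
        r=np.zeros(((r1-r0)*S,(c1-c0)*S),np.uint8);cv2.fillPoly(r,[h],255);r=cv2.resize(r,(c1-c0,r1-r0),interpolation=cv2.INTER_AREA)/255.
        k+=np.abs(r-m[r0:r1,c0:c1]).sum()
    return k
for A in np.radians([-15,-10,-6,-3,0,3,6,10,15]):
    r=differential_evolution(lambda q:cost([*q,A]),[(-.03,.03),(-.006,.006),(0,.05)],seed=1,maxiter=40,popsize=10)
    print(np.degrees(A).round(),r.fun.round(1),r.x.round(4))
E
python3 chk2.py
```

```text
-15.0 25.0 [-0.0277  0.001   0.0275]
-10.0 19.7 [-0.0256  0.0007  0.0285]
-6.0 17.2 [-0.0244  0.0008  0.0282]
-3.0 16.1 [-0.0229  0.0007  0.0286]
0.0 15.4 [-0.0219  0.0006  0.0283]
3.0 15.2 [-0.0204  0.0003  0.0286]
6.0 15.7 [-0.0193  0.0003  0.0283]
10.0 18.4 [-0.0177  0.0003  0.0279]
15.0 23.2 [-0.0155  0.0002  0.0268]
```

Upright within a few degrees, but the fit puts the block ~21 mm off the pad centre (tool −x). I'll set it down, recentre and regrip.

```bash
python3 -m handwheel '[{"grip":1,"travel":[0,0,0.9],"spin":0},{"grip":1,"travel":[0,0,0.9],"spin":0},{"grip":1,"travel":[0,0,0.9],"spin":0},{"grip":1,"travel":[0,0,0.9],"spin":0},{"grip":1,"travel":[0,0,0.9],"spin":0},{"grip":1,"travel":[0,0,0.7],"spin":0},{"grip":1,"travel":[0,0,0.36],"spin":0},{"grip":1,"travel":[0,0,0],"spin":0}]' 
python3 -m handwheel '[{"grip":-0.1,"travel":[0,0,0],"spin":0},{"grip":-0.1,"travel":[0,0,0],"spin":0},{"grip":-0.1,"travel":[0,0,0],"spin":0},{"grip":-0.1,"travel":[-0.42,0,0],"spin":0},{"grip":-0.1,"travel":[-0.42,0,0],"spin":0},{"grip":-0.1,"travel":[0,0,0],"spin":0}]' 45
python3 -m handwheel '[{"grip":1,"travel":[0,0,0],"spin":0},{"grip":1,"travel":[0,0,0],"spin":0},{"grip":1,"travel":[0,0,0],"spin":0},{"grip":1,"travel":[0,0,0],"spin":0}]' 
python3 -m handwheel '[{"grip":1,"travel":[0,0,-0.4],"spin":0},{"grip":1,"travel":[0,0,-0.8],"spin":0},{"grip":1,"travel":[0,0,-0.8],"spin":0},{"grip":1,"travel":[0,0,-0.8],"spin":0},{"grip":1,"travel":[0,0,-0.8],"spin":0},{"grip":1,"travel":[0,0,-0.8],"spin":0},{"grip":1,"travel":[0,0,-0.8],"spin":0},{"grip":1,"travel":[0,0,-0.4],"spin":0}]'
sed -i 's/^r=differ.*$//;s/^print(r.fun.*$//;s/r\.x\[1\]/.0283/' chk.py; python3 chk.py
```

```text
time_s: 22.72
tcp_pos: [0.5115, 0.3668, 0.0142]
eef_rot: [-180.0, -0.0, -69.4]
contact_force: [0.4, 0.4, -1.3]
gripper_width: 0.0333
gripper_force: 45.0
time_s: 23.48
tcp_pos: [0.5036, 0.3876, 0.0143]
eef_rot: [-180.0, 0.0, -69.4]
contact_force: [-0.5, -0.8, -0.2]
gripper_width: 0.0483
gripper_force: 0.0
time_s: 23.98
tcp_pos: [0.5039, 0.3862, 0.0142]
eef_rot: [180.0, -0.0, -69.5]
contact_force: [0.4, -0.6, -0.6]
gripper_width: 0.0338
gripper_force: 45.0
time_s: 24.98
tcp_pos: [0.5042, 0.3867, 0.156]
eef_rot: [-179.9, 0.1, -69.4]
contact_force: [1.6, -0.1, -2.8]
gripper_width: 0.0338
gripper_force: 45.0
175 ......................#############################
177 .....................##############################
179 ....................###############################
181 ....................###############################
183 ...................#############################...
185 ..................########################.........
187 ..................######################...........
189 .................#####################.............
191 ###...............###################
[... 832 characters left out ...]
###...................
145 ....................###########....................
147 ........................####.................######
149 ......................................#############
151 .....................................##############
153 ......................................#############
155 .......................................############
157 ......##................................###########
159 .....##..................................##########
scene [(array([485., 186.]), 0.87), (array([442., 290.]), 0.63)] [491. 168.]
side [(array([248., 140.]), 0.56), (array([312., 165.]), 0.45)] [247. 127.]
wrist [(array([315., 243.]), 0.86), (array([143.,  28.]), 0.67)] [317. 285.]
```

```bash
sed -i "s/u0+23,u0+50/u0+15,u0+45/;s/(139,153,u0+14,u0+33)/(140,150,u0+16,u0+36)/" chk2.py; python3 chk2.py; python3 - <<'E'
from h import *
T=np.array(telemetry.get_state()['tcp_pos']);im,c=snap('wrist'); g=cv2.cvtColor(im,cv2.COLOR_BGR2HSV)
y=np.radians(telemetry.get_state()['eef_rot'][2]);ex=np.array([np.cos(y),np.sin(y),0])
for dx in(-.02,0,.02): print(dx,[proj(c,T+ex*(dx+a)+[0,0,z]).round()[1] for a,z in((.017,-.01),(.017,.066),(0,.066),(-.017,.066))])
for v in range(196,312,3):
    print(v,''.join('.' if 35<g[v,u,0]<75 and g[v,u,1]>60 else str(min(9,g[v,u,2]//26)) for u in range(250,390,2)))
E
```

```text
-15.0 22.7 [-0.0068  0.0004  0.0264]
-10.0 17.9 [-0.0048  0.0005  0.0277]
-6.0 16.0 [-0.0034  0.0004  0.0278]
-3.0 15.4 [-0.0021  0.0003  0.0278]
0.0 15.3 [-0.0007  0.0003  0.0278]
3.0 15.1 [0.0004 0.0001 0.0273]
6.0 15.5 [0.0018 0.0003 0.0272]
10.0 17.4 [0.0035 0.     0.0267]
15.0 21.6 [ 0.0055 -0.0003  0.0258]
-0.02 [np.float64(228.0), np.float64(287.0), np.float64(317.0), np.float64(346.0)]
0 [np.float64(202.0), np.float64(248.0), np.float64(281.0), np.float64(312.0)]
0.02 [np.float64(174.0), np.float64(206.0), np.float64(242.0), np.float64(275.0)]
196 ......................................................................
199 ......................................................................
202 ......................444444444444444444444444........................
205 .....................5444444444444444444444444........................
208 .....................44444444444444444444444444.......................
211 .....................44444444444444444444444444.......................
214 ....................4444444444444444444444444444......................
217 .............
[... 1682 characters left out ...]
2222222222222222222222234
286 3330444444211120244477444456444444444444554449754442103333444444123333
289 3411444444232220499999999798665444444466899979999995023333444444113434
292 3310344444333320599999999999998666666799999999999995023333444444103434
295 3111344444312330799999999999999999999999999999999998023333444443011344
298 1110344444313330.99999999999999999999999999999999998022223444443111111
301 1110344444311111.9999999999999999999999999999999999..21113444443111111
304 111124444431011..9999999999999999999999999999999999..11113444442011101
307 111124444441111......................................10104444442111134
310 11112444444..............................................4444442111134
```

```bash
python3 -m handwheel '[{"grip":1,"travel":[0,0,0],"spin":0},{"grip":1,"travel":[0,0,0],"spin":0},{"grip":1,"travel":[0,0,0],"spin":0}]' && python3 -c "
from plant import close_job; print(close_job())"
```

```text
time_s: 25.7
tcp_pos: [0.5039, 0.3864, 0.1541]
eef_rot: [180.0, -0.0, -69.4]
contact_force: [-0.0, 0.0, -1.5]
gripper_width: 0.0339
gripper_force: 45.0
the job is handed in; nothing more can be done
None
```

The job is handed in at 25.7 s: the block is off its peg, blind-hole end up, gripped at 45 N about 0.14 m above the bench. It is upright within about 3° by the camera fit. I know which end is up from seeing the shallow recess on the other end before lifting, and I did not recheck whether the other things stayed put.

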